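Set the seasoning corner in order

ROBOT

A 6-joint arm with a two-finger parallel gripper is mounted at the origin on a cart in front of the work surface, level with it; the furniture and walls round the work are solid. World frame = base frame: x ahead of the robot, y to its left, z up, the work surface at z = 0. Lengths are in m, angles in rad, forces in N, time in s.
With the tool pointing down it reaches from about 0.425 to 0.95 m from the base axis. Payload 3.5 kg.
Tool frame: the origin (TCP) lies between the finger pads; the fingertips stand 22 mm ahead of it and the grasp point (between the pads) lies 3 mm ahead of it (ctrl.nose_length is the z of the fingertips in the tool frame, in m); z points along the fingers, y is the line along which they close (so a half turn about z gives the same grasp; the last joint's range is limited). The gripper opens to 85 mm and grips with 20 to 120 N. Pads are 22 mm wide; open, the fingers measure 114 mm over their backs; the gripper's body (76 mm by 85 mm) begins 54 mm behind the grasp point. The pads swing forward as they close: fully open they stand 13 mm farther back than shut.
Start: joints at [-1.295, 0.286, 1.577, -0, 1.279, -0.15], TCP at [0.279, -0.615, 0.253] pointing down, gripper open.
Joint ranges: [-2.77, 2.77], [-0.9, 2.22], [0.21, 2.48], [-1.53, 4.67], [0.24, 2.81], [-2.84, 2.84]. Speed limits (rad/s): [2.79, 2.79, 3.14, 3.14, 3.14, 3.14].

INTERFACE

Orientations are given as a unit quaternion [x, y, z, w].
In Python, from plant import ctrl gives the robot as it stands. The module is installed in compiled form; this text tells all that it offers.
- The arm moves only by the tool send_rows, never from a script. Its argument "rows" is text: rows parted by semicolons, each of 7 numbers parted by spaces: the turn, a rotation vector about the tool's x, y, z in a scale on which 1.0 is 90 degrees, then the shift along the tool's x, y, z in shares of 600 mm (1.0 is 600 mm), then the opening, from -1 (shut) to 1 (fully open). A call has 1 to 8 rows; each row is the pose to reach, as a shift and turn from the pose commanded when the call began, along the tool's axes at that moment; what a row does not reach only later rows make up. A row lasts 1/8 s, in which the tool goes at most 62.5 mm and 10.7 degrees, less where a joint would pass 70% of its speed; a pose out of reach is approached as far as the arm can. A call with a gripper value outside its range is refused whole. The fingers move at their own pace and stop on an object; "grip_force" is the grip in N (left out, the last holds). Time passes only in rows, so rows that repeat a pose let the fingers close. It gives the time, the measured TCP pose, the force, the opening and the grip force at its end, in the units of the state.
- ctrl.get_state(): the state, without advancing time (a new reading comes with each control period).
- ctrl.read_camera(name): name is "scene" or "top" or "wrist"; returns a dict with "color" (400x640x3 uint8, red, green, blue), "fx", "fy", "cx", "cy" (pixels), "extrinsics" (4x4, takes a point from world to camera coordinates). Camera axes: x right, y down, z forward; pixel columns grow to the right and rows downward; lengths in m; the calibration is good to about 2 mm. A picture is of the moment at which its call begins. There is no depth.
- ctrl.sign_off(): hands the job in; it is judged then, once.
Trained networks look in a picture, given as the dict that the camera call returned (one of the last four; its "shot" number tells which), for a name from the list of things; names that differ only in an ending like _2 or _b are one class to them, and where a whole thing is asked for, a point or a joint stands for the part that bears it (a point fixed in the world has none). Each returns a list of dicts, best first, with "p" (0 to 1); they miss things now and then, are a little off and sometimes report something else, mostly with a low value. They report only what shows in the picture. A call takes as long as a camera call.
- ctrl.look_for(picture, target): "position" ([x, y, z] in m, in the coordinates of the camera as it stood for that picture, good to about 4 mm: the middle of the surface that is visible of it).
The state is a dict: "time": time; "qpos": joint angles; "dq": joint speeds; "joint_efforts": joint torques, N m; "eef_pos": TCP position; "tcp_rot": TCP orientation; "contact_force": force on the tool from outside, world axes, zero at the start; "wrist_torque": the same for the moment, N m; "opening": opening from 0.0 (shut) to 1.0 (fully open); "finger_force": force on a finger pad.
Only numpy, scipy, OpenCV 4.12 (cv2) and the standard library are available. Lean on these libraries where they do the work, as an engineer would, in place of code of your own. Each camera call takes 0.05 s, during which the arm holds its last target. There are 200 camera calls.

TASK

Set the seasoning corner in order: put the lid back on its canister, stand the pepper mill in the middle of the round blue coaster and the salt shaker in the middle of the square dark coaster, and set the tea light, which is sitting on one of those coasters, on the bare worktop midway between the two coasters, in line with their centres. Leave everything upright and let go of it, do not tip over the mill or the shaker on the way, and do not push the mug, the glass or the tin aside.

Things in the scene. Friction and masses are not known exactly. Their poses are not given: they have to be found in the camera images.
- canister_lid: Loose white canister lid, lying flat on the worktop: a disc 103 mm across and 8 mm thick with a slim knob on its centre, 13 mm across, solid from 8 to 26 mm above the underside, under a thin metal ring that reaches up to 44 mm (the ring may be ignored: only the knob can be gripped). Grip the knob from above. Origin: centre of the underside, z up.
- pepper_mill: Loose turned wooden pepper mill, 150 mm tall, 58 mm across at the foot; its round head is 50 mm across from 109 to 139 mm above the foot, with a 12 mm metal button on top of that. The head does not turn. Grip the head from above. Origin: centre of the underside, z up.
- salt_shaker: Loose glass salt shaker with a grey domed top, 44 mm across and 90 mm tall; the straight body reaches up to about 66 mm. Origin: centre of the underside, z up.
- tea_light: Loose tea light: green wax in a round metal cup, 38 mm across and 15 mm tall; it stands on one of the two coasters at the start. Origin: centre of the underside, z up.
- canister: Fixed white dimpled stoneware canister, open at the top, standing on the worktop in front of the robot (not among the row far off to the left beyond the hob), 118 mm across and 146 mm tall; its lid lies flat on the flat rim (146 mm above the worktop) and does not sink into the opening. Origin: centre of the underside, z up.
- round_coaster: Fixed round coaster, blue with a cork centre, 90 mm across and 5 mm thick. Place for the pepper mill. Above and behind it hangs a wall cabinet (door faces 0.58 m ahead of the robot, from 0.45 m up; door handles 0.55 m ahead, from 0.52 m up): carry things low so that the arm stays clear. Origin: centre of the underside, z up; its y axis points along the line through the two coasters' centres.
- square_coaster: Fixed square coaster, dark grey, 90 x 90 mm and 5 mm thick. Place for the salt shaker. Its centre is 190 mm from the round coaster's; it may be on either side. Origin: centre of the underside, z up; its y axis points along the line through the two coasters' centres.
- grey_mug: Loose grey mug without a handle, 94 mm across and 120 mm tall, a bystander behind the coasters. Origin: centre of the underside.
- drinking_glass: Loose upturned clear drinking glass, 81 mm across and 101 mm tall, a bystander behind the coasters. Origin: centre of the underside.
- food_tin: Loose food tin with a coloured label, 75 mm across and 110 mm tall, a bystander at the right end of the worktop. Origin: centre of the underside.

How it is judged:
By the outcome, as a careful person would: the job done as asked, in the order asked, and still so for the second after the job is handed in, with the robot touching nothing.
It also fails if it takes over 99 s, if anything falls off the work surface, if the arm or the gripper's body presses on something with over 40 N, if the wrist force passes 120 N, or if a joint passes its speed limit or range.

## Working session

There is one attempt and no reset: what is moved stays moved. The work goes in short steps, Python scripts to look and compute and a tool call to move; the robot and the scene stay as the last step left them, time stands still between calls to the robot, and variables do not carry over. Pictures are saved under pics/ and viewed, at most 18 in all, crops included, and the job is handed in when it is done.

Besides the shell and the picture viewer there is one more tool, called after "Call:" as name(argument=value, ...) on one line, values as JSON. send_rows: Moves the arm, as the interface text tells. Its arguments: {"type":"object","properties":{"rows":{"type":"string"},"grip_force":{"type":"number"}},"required":["rows"]}

```bash
mkdir -p pics
cat > h.py <<'E'
import numpy as np, cv2
from plant import ctrl
from scipy.spatial.transform import Rotation as R
N=["canister_lid","pepper_mill","salt_shaker","tea_light","canister","round_coaster","square_coaster","grey_mug","drinking_glass","food_tin"]
def shot(cam,fn=None):
    p=ctrl.read_camera(cam)
    if fn: cv2.imwrite('pics/'+fn,p['color'][:,:,::-1])
    return p
def world(p,c):
    E=p['extrinsics']; return E[:3,:3].T@(np.array(c)-E[:3,3])
def pix(p,w):
    c=p['extrinsics'][:3,:3]@np.array(w)+p['extrinsics'][:3,3]
    return np.array([p['fx']*c[0]/c[2]+p['cx'],p['fy']*c[1]/c[2]+p['cy']])
def ray(p,u,v,z):
    E=p['extrinsics'];o=-E[:3,:3].T@E[:3,3]
    d=E[:3,:3].T@np.array([(u-p['cx'])/p['fx'],(v-p['cy'])/p['fy'],1]); return o+d*(z-o[2])/d[2]
def find(p,names=N,k=2):
    for n in names:
        for r in ctrl.look_for(p,n)[:k]:
            w=world(p,r['position']); print(n,round(r['p'],2),w.round(3),pix(p,w).round())
def tool(target):
    "shift in tool axes (mm) from current TCP to target world"
    s=ctrl.get_state(); q=R.from_quat(s['tcp_rot'])
    return (q.inv().apply(np.array(target)-s['eef_pos'])*1000).round(1)
E
python3 - <<'E'
from h import *
s=ctrl.get_state();print({k:np.round(v,3) for k,v in s.items()}, ctrl.nose_length); print(R.from_quat(s['tcp_rot']).as_matrix().round(3))
for c in ['scene','top']:
    p=shot(c,c+'0.png');print(c,p['extrinsics'].round(3).tolist(),p['fx']);find(p)
E
```

```text
{'time': np.float64(0.0), 'qpos': array([-1.295,  0.287,  1.578, -0.   ,  1.279, -0.15 ]), 'dq': array([ 0.001,  0.001, -0.   , -0.001, -0.002,  0.001]), 'joint_efforts': array([-0.0000e+00, -4.0598e+01, -2.9263e+01, -0.0000e+00,  6.0000e-03,
        0.0000e+00]), 'eef_pos': array([ 0.279, -0.614,  0.252]), 'tcp_rot': array([ 0.977,  0.211, -0.   , -0.001]), 'contact_force': array([0.204, 0.904, 0.051]), 'wrist_torque': array([ 0.037, -0.025,  0.044]), 'finger_force': np.float64(0.0), 'opening': np.float64(1.0)} 0.022
[[ 0.911  0.413 -0.001]
 [ 0.413 -0.911  0.002]
 [ 0.    -0.002 -1.   ]]
scene [[-0.67, -0.743, 0.002, 0.285], [-0.542, 0.486, -0.686, 0.375], [0.508, -0.461, -0.728, 1.009], [0.0, 0.0, 0.0, 1.0]] 397.9313111022491
pepper_mill 0.96 [0.419 0.234 0.082] [256. 266.]
salt_shaker 0.46 [ 0.462 -0.21   0.058] [360. 183.]
tea_light 0.57 [0.438 0.106 0.019] [290. 248.]
tea_light 0.56 [0.423 0.127 0.01 ] [288. 257.]
canister 0.86 [0.392 0.363 0.099] [219. 299.]
canister 0.28 [ 0.446 -0.07   0.007] [332. 218.]
round_coaster 0.88 [ 0.447 -0.07   0.009] [332. 217.]
round_coaster 0.6
[... 280 characters left out ...]
983, -0.038, -0.177, 0.532], [0.18, -0.069, -0.981, 1.41], [0.0, 0.0, 0.0, 1.0]] 458.6158234348964
canister_lid 0.81 [ 0.422 -0.359  0.006] [398. 234.]
salt_shaker 0.71 [ 0.462 -0.216  0.075] [359. 218.]
tea_light 0.57 [0.435 0.111 0.013] [254. 225.]
canister 0.68 [0.416 0.365 0.082] [168. 226.]
canister 0.46 [0.429 0.227 0.127] [212. 221.]
round_coaster 0.9 [ 0.446 -0.071  0.007] [311. 223.]
round_coaster 0.33 [0.428 0.227 0.127] [212. 221.]
square_coaster 0.59 [0.427 0.127 0.006] [249. 227.]
grey_mug 0.62 [0.653 0.011 0.055] [288. 157.]
drinking_glass 0.98 [ 0.592 -0.113  0.091] [327. 174.]
drinking_glass 0.67 [0.438 0.111 0.01 ] [254. 224.]
food_tin 0.96 [ 0.504 -0.548  0.109] [466. 206.]
```

View pics/top0.png

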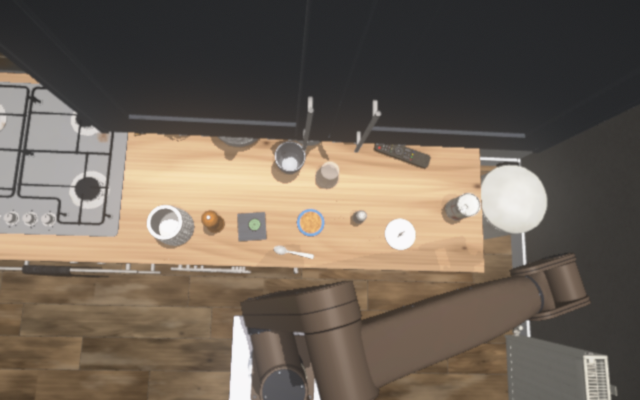

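View pics/scene0.png

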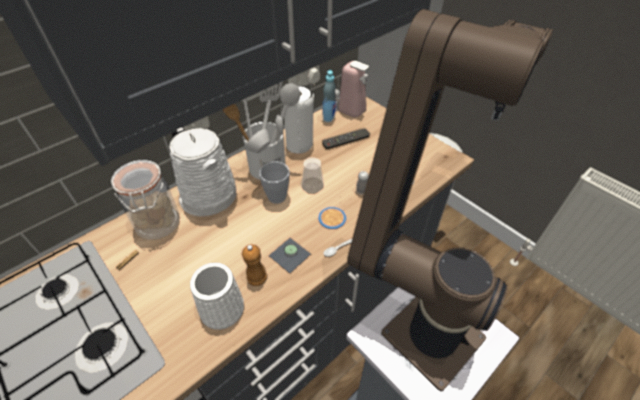

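The top view matches the network's reports: canister (168,226), mill (210,220), tea light on the square coaster (254,225), round coaster (311,223), shaker (360,217), lid (400,234), tin (465,207). The scene view agrees: canister (219,299), mill (255,265), square coaster with tea light (290,253), round coaster (332,217). I'll move above the lid, turning so the fingers close along x.

Units first: shifts go in shares of 600 mm and turns go in shares of 90 degrees. So 220 mm is 0.3667, -170 mm is -0.2833, -65 degrees is -0.7222.

Call:
send_rows(rows="0 0 -0.7222 0.3667 -0.2833 0 1;0 0 -0.7222 0.3667 -0.2833 0 1;0 0 -0.7222 0.3667 -0.2833 0 1;0 0 -0.7222 0.3667 -0.2833 0 1;0 0 -0.7222 0.3667 -0.2833 0 1;0 0 -0.7222 0.3667 -0.2833 0 1;0 0 -0.7222 0.3667 -0.2833 0 1;0 0 -0.7222 0.3667 -0.2833 0 1")

```text
time: 2.1
eef_pos: [0.4088, -0.3693, 0.2534]
tcp_rot: [0.712, 0.702, -0.0, 0.0]
contact_force: [0.3, 0.5, 0.0]
opening: 1.002
finger_force: 0.0
```

Run:
```python
from h import *
p=shot('wrist','w1.png');s=ctrl.get_state();print(s['eef_pos'],s['qpos'],R.from_quat(s['tcp_rot']).as_matrix().round(3))
E=p['extrinsics'];print((-E[:3,:3].T@E[:3,3]).round(3),E[:3,:3].round(2).tolist(),p['fx']);find(p)
```

```text
[ 0.40877033 -0.36941042  0.25335234] [-9.19030567e-01  1.30632103e-02  1.88326302e+00 -1.38407918e-05
  1.24521769e+00 -9.05666666e-01] [[ 0.013  1.     0.   ]
 [ 1.    -0.013 -0.   ]
 [-0.     0.    -1.   ]]
[ 0.41  -0.287  0.372] [[1.0, -0.01, 0.0], [-0.01, -0.95, 0.32], [-0.0, -0.32, -0.95]] 277.85210047892616
canister_lid 0.64 [ 0.42  -0.363  0.006] [328. 165.]
salt_shaker 0.9 [ 0.467 -0.231  0.079] [379.  42.]
food_tin 0.95 [ 0.491 -0.535  0.088] [386. 314.]
```

View pics/w1.png

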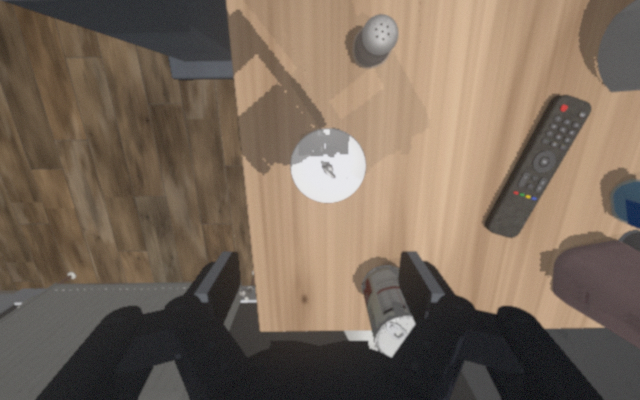

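The wrist view shows the lid at (328,165) with its knob in the middle, the shaker at (379,40) and the tin at (390,310). I'll fit the lid disc on its plane.

```bash
cat >> h.py <<'E'
def ring(p,mask,z,near):
    "largest blob near pixel, convex hull projected to plane z, circle fit -> centre, radius"
    cs,_=cv2.findContours(mask.astype(np.uint8),cv2.RETR_EXTERNAL,cv2.CHAIN_APPROX_NONE)
    cs=[c for c in cs if cv2.pointPolygonTest(c,tuple(map(float,near)),True)>-8]
    if not cs: return None
    h=cv2.convexHull(max(cs,key=cv2.contourArea))[:,0].astype(float)
    w=np.array([ray(p,u,v,z)[:2] for u,v in h])
    c,r=cv2.minEnclosingCircle((w*1000).astype(np.float32)); 
    A=np.c_[2*w,np.ones(len(w))];x=np.linalg.lstsq(A,(w**2).sum(1),rcond=None)[0]
    return x[:2].round(4),round(float(np.sqrt(x[2]+x[:2]@x[:2])),4),np.round(c,1),round(r,1),h.min(0),h.max(0)
E
python3 - <<'E'
from h import *
p=shot('wrist');hsv=cv2.cvtColor(p['color'],cv2.COLOR_RGB2HSV)
print(ring(p,(hsv[...,1]<40)&(hsv[...,2]>95),0.008,(328,185)))
print(tool([0.42,-0.363,0.1]))
E
```

```text
(array([ 0.4205, -0.3641]), 0.0506, array([ 420.5, -364. ]), 50.9, array([290., 128.]), array([365., 202.]))
[  6.2  11.  153.3]
```

Scaled: 219 mm is 0.365, 5.5 mm is 0.0092.

Call:
send_rows(rows="0 0 0 0.0092 0.0193 0.1 0;0 0 0 0.0092 0.0193 0.2 0;0 0 0 0.0092 0.0193 0.2833 -0.3;0 0 0 0.0092 0.0193 0.3333 -0.3;0 0 0 0.0092 0.0193 0.365 -0.3;0 0 0 0.0092 0.0193 0.365 -0.3;0 0 0 0.0092 0.0193 0.365 -0.3;0 0 0 0.0092 0.0193 0.365 -0.3")

```text
time: 3.7
eef_pos: [0.4215, -0.3647, 0.0362]
tcp_rot: [0.711, 0.703, -0.0, 0.002]
contact_force: [-0.2, 0.5, -0.4]
opening: 0.347
finger_force: 0.0
```

Call:
send_rows(rows="0 0 0 0 0 0 -1;0 0 0 0 0 0 -1;0 0 0 0 0 0 -1;0 0 0 0 0 0 -1;0 0 0 0 0 0 -1;0 0 0 0 0 0 -1", grip_force=40)

```text
time: 4.45
eef_pos: [0.4212, -0.3643, 0.0356]
tcp_rot: [0.711, 0.703, -0.0, 0.001]
contact_force: [-1.1, 0.5, 5.4]
opening: 0.13
finger_force: 39.3
```

Scaled: -225 mm is -0.375, 200 mm is 0.3333.

Call:
send_rows(rows="0 0 0 0 0 -0.0417 -1;0 0 0 0 0 -0.1167 -1;0 0 0 0 0.0333 -0.2167 -1;0 0 0 0 0.0667 -0.3167 -1;0 0 0 0.0833 0.0833 -0.375 -1;0 0 0 0.1667 0.0833 -0.375 -1;0 0 0 0.25 0.0833 -0.375 -1;0 0 0 0.3333 0.0833 -0.375 -1")

```text
time: 5.45
eef_pos: [0.4722, -0.1624, 0.2587]
tcp_rot: [0.711, 0.703, -0.0, -0.0]
contact_force: [0.8, -0.3, -0.4]
opening: 0.12
finger_force: 39.1
```

Call:
send_rows(rows="0 0 0 0.075 0.0083 0 -1;0 0 0 0.1667 0.0083 0 -1;0 0 0 0.25 0.0083 0 -1;0 0 0 0.3333 0.0083 0 -1;0 0 0 0.4167 0 0 -1;0 0 0 0.5 -0.0083 0 -1;0 0 0 0.5833 -0.0333 0 -1;0 0 0 0.6667 -0.05 0 -1")

```text
time: 6.45
eef_pos: [0.4458, 0.2376, 0.2586]
tcp_rot: [0.711, 0.703, -0.0, -0.0]
contact_force: [-0.0, -0.4, -1.0]
opening: 0.129
finger_force: 39.2
```

Run:
```python
from h import *
print(ctrl.get_state()['eef_pos'],ctrl.get_state()['opening'])
p=shot('wrist','w2.png');find(p)
t=shot('top'); cv2.imwrite('pics/t2.png',cv2.resize(t['color'][170:260,120:380,::-1],None,fx=3,fy=3,interpolation=cv2.INTER_CUBIC))
find(t,["canister"])
```

```text
[0.44579041 0.23755533 0.25858067] 0.12930976360218796
canister_lid 0.94 [0.444 0.253 0.23 ] [316. 227.]
pepper_mill 0.66 [0.439 0.253 0.038] [313. 163.]
pepper_mill 0.39 [ 0.586 -0.094  0.038] [407. 372.]
salt_shaker 0.64 [0.436 0.254 0.038] [311. 162.]
canister 0.95 [0.411 0.366 0.085] [281.  55.]
round_coaster 0.87 [ 0.442 -0.043  0.003] [318. 332.]
grey_mug 0.93 [0.642 0.043 0.062] [462. 314.]
grey_mug 0.6 [ 0.447 -0.045  0.004] [321. 333.]
drinking_glass 0.63 [ 0.587 -0.093  0.038] [408. 373.]
canister 0.85 [0.429 0.395 0.139] [153. 219.]
```

View pics/w2.png

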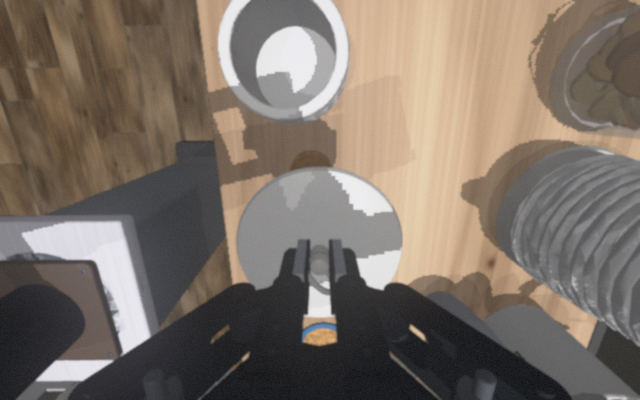

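The held lid is level at (320,230). The canister mouth is around (285,55) and cut off at the top, so I'll step forward 40 mm and fit the rim.

Scaled: 35 mm is 0.0583, -12 mm is -0.02.

Call:
send_rows(rows="0 0 0 0.0583 -0.02 0 -1;0 0 0 0.0583 -0.02 0 -1;0 0 0 0.0583 -0.02 0 -1")

```text
time: 7.48
eef_pos: [0.4354, 0.2709, 0.2593]
tcp_rot: [0.711, 0.703, -0.0, 0.0]
contact_force: [0.3, -0.8, -0.8]
opening: 0.126
finger_force: 39.2
```

Run:
```python
from h import *
s=ctrl.get_state();print(s['eef_pos'])
p=shot('wrist');c=p['color'].copy();hsv=cv2.cvtColor(c,cv2.COLOR_RGB2HSV)
# radial outer edge search on plane z=.146 : score circle of radius .059 by gradient
g=cv2.cvtColor(c,cv2.COLOR_RGB2LAB).astype(float)
def val(w): 
    u=np.array([pix(p,q) for q in w]).astype(np.float32)
    return cv2.remap(g.astype(np.float32),u[:,0],u[:,1],cv2.INTER_LINEAR)[:,0], u
a=np.radians(np.arange(0,360,4));best=[]
C=np.array([.411,.366])
for it in range(4):
    P=[];rs=np.arange(.050,.070,.0005)
    for t in a:
        d=np.array([np.cos(t),np.sin(t)])
        w=np.c_[C+rs[:,None]*d,np.full(len(rs),.146)]
        v,u=val(w)
        if u.min()<3 or u[:,1].max()>165: continue
        k=np.abs(v[2:]-v[:-2]).sum(1);k=np.linalg.norm(v[4:]-v[:-4],axis=1)
        i=k.argmax()
        if k[i]>25: P.append(C+rs[i+2]*d)
    P=np.array(P)
    from scipy.optimize import least_squares
    f=least_squares(lambda x:np.hypot(*(P-x[:2]).T)-x[2],[*C,.059],loss='soft_l1',f_scale=.0007)
    C=f.x[:2];print(len(P),f.x.round(4),np.abs(f.fun).mean())
for t in np.radians(np.arange(0,360,2)):
    u=pix(p,[C[0]+f.x[2]*np.cos(t),C[1]+f.x[2]*np.sin(t),.146]);cv2.circle(c,tuple(int(x) for x in u.round()),0,(255,0,0),-1)
cv2.imwrite('pics/w3.png',c[:260,130:470,::-1])
print(tool([*C,.2]))
```

```text
[0.43541875 0.27094586 0.25931294]
43 [0.4071 0.3679 0.056 ] 0.0032846605494720013
46 [0.4057 0.3655 0.0552] 0.0032839147168107936
47 [0.4039 0.363  0.0559] 0.003386907701577206
45 [0.4031 0.3597 0.0561] 0.0030169401898772516
[ 88.6 -33.3  59.3]
```

View pics/w3.png

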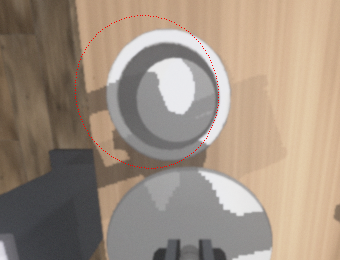

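The rim's outer edge in the crop runs from x 107 to 230 and y 28 to 161. That is a radius of about 50 mm, so the mouth is narrower than the 118 mm belly. I'll refit.

```bash
cat >> h.py <<'E'
from scipy.optimize import least_squares
def circ(p,C,z,r0,r1,vmax=400,th=20,fn=None,sc=.0007):
    g=cv2.cvtColor(p['color'],cv2.COLOR_RGB2LAB).astype(np.float32);C=np.array(C);rs=np.arange(r0,r1,.0005)
    for it in range(5):
        P=[]
        for t in np.radians(np.arange(0,360,4)):
            d=np.array([np.cos(t),np.sin(t)])
            u=np.array([pix(p,[*(C+r*d),z]) for r in rs]).astype(np.float32)
            if u.min()<3 or u[:,1].max()>vmax or u[:,0].max()>636: continue
            v=cv2.remap(g,u[:,0],u[:,1],cv2.INTER_LINEAR)[:,0]
            k=np.linalg.norm(v[4:]-v[:-4],axis=1);i=k.argmax()
            if k[i]>th: P.append(C+rs[i+2]*d)
        P=np.array(P)
        f=least_squares(lambda x:np.hypot(*(P-x[:2]).T)-x[2],[*C,(r0+r1)/2],loss='soft_l1',f_scale=sc);C=f.x[:2]
    if fn:
        c=p['color'].copy()
        for t in np.radians(np.arange(0,360,3)):
            u=pix(p,[C[0]+f.x[2]*np.cos(t),C[1]+f.x[2]*np.sin(t),z]).round().astype(int);c[u[1]%400,u[0]%640]=(255,0,0)
        cv2.imwrite('pics/'+fn,c[:,:,::-1])
    print('circ',f.x.round(4),len(P),'med res',np.median(abs(np.hypot(*(P-C).T)-f.x[2])).round(5));return f.x
E
python3 - <<'E'
from h import *
p=shot('wrist')
print(ray(p,298.5,95,.146),ray(p,237,95,.146),ray(p,360,95,.146),ray(p,298,28,.146),ray(p,298,161,.146))
f=circ(p,ray(p,298.5,95,.146)[:2],.146,.044,.056,163,15)
print(tool([f[0],f[1],.2]))
E
```

```text
[0.42046087 0.36128101 0.146     ] [0.37222751 0.36178357 0.146     ] [0.46870702 0.36077832 0.146     ] [0.42164986 0.40729413 0.146     ] [0.41827378 0.30905731 0.146     ]
circ [0.4196 0.3584 0.0485] 78 med res 3e-05
[ 87.5 -16.9  59.3]
```

Scaled: 87 mm is 0.145, -16.5 mm is -0.0275.

Call:
send_rows(rows="0 0 0 0.075 -0.0133 0 -1;0 0 0 0.145 -0.0275 0 -1;0 0 0 0.145 -0.0275 0.0333 -1;0 0 0 0.145 -0.0275 0.075 -1;0 0 0 0.145 -0.0275 0.1 -1;0 0 0 0.145 -0.0275 0.1133 -1;0 0 0 0.145 -0.0275 0.1133 -1;0 0 0 0.145 -0.0275 0.1133 -1")

```text
time: 8.57
eef_pos: [0.4204, 0.3585, 0.1924]
tcp_rot: [0.711, 0.703, 0.001, 0.0]
contact_force: [0.0, -0.0, -1.4]
opening: 0.126
finger_force: 39.2
```

Run:
```python
from h import *
s=ctrl.get_state();print(s['eef_pos'],s['qpos'])
t=shot('scene'); cv2.imwrite('pics/s4.png',cv2.resize(t['color'][215:345,160:340,::-1],None,fx=4,fy=4,interpolation=cv2.INTER_CUBIC))
```

```text
[0.42039103 0.35852647 0.19236157] [ 5.22508363e-01  7.57834957e-02  1.93477541e+00 -4.91044533e-05
  1.12916568e+00  5.33367676e-01]
```

View pics/s4.png

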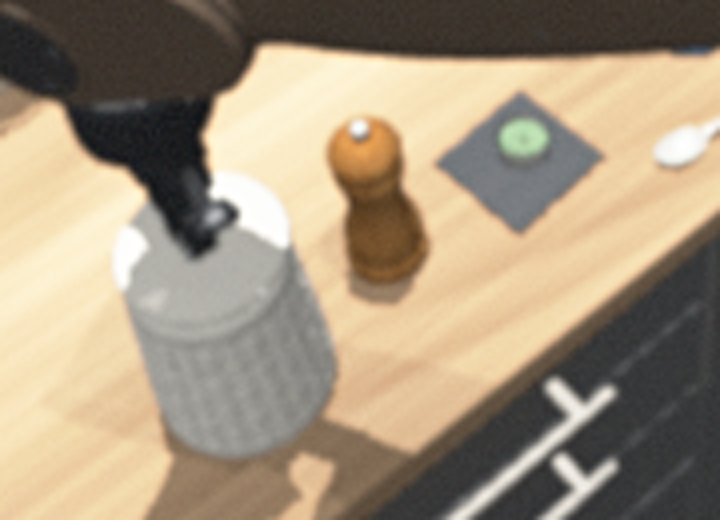

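The lid at (210,250) in the crop sits concentric just above the canister, so I'll lower and release it.

Call:
send_rows(rows="0 0 0 0 0 0.0083 -1;0 0 0 0 0 0.0133 -1;0 0 0 0 0 0.0167 -1;0 0 0 0 0 0.0183 -1;0 0 0 0 0 0.0183 -1;0 0 0 0 0 0.0183 -1")

```text
time: 9.38
eef_pos: [0.4196, 0.3584, 0.1814]
tcp_rot: [0.711, 0.703, -0.0, 0.0]
contact_force: [-3.0, -2.2, 5.4]
opening: 0.125
finger_force: 39.8
```

Call:
send_rows(rows="0 0 0 0 0 0 -0.5;0 0 0 0 0 0 -0.5;0 0 0 0 0 0 -0.3;0 0 0 0 0 -0.0167 -0.3;0 0 0 0 0 -0.05 -0.3;0 0 0 0 0 -0.1 -0.3;0 0 0 -0.1 0 -0.15 0;0 0 0 -0.125 0 -0.15 1")

```text
time: 10.38
eef_pos: [0.4201, 0.2825, 0.2738]
tcp_rot: [0.711, 0.703, 0.003, 0.001]
contact_force: [0.9, 0.9, 0.3]
opening: 0.698
finger_force: 0.0
```

Run:
```python
from h import *
s=ctrl.get_state();print(s['eef_pos'])
p=shot('wrist','w5.png');find(p)
```

```text
[0.42013256 0.28250725 0.27381981]
canister_lid 0.78 [0.422 0.359 0.151] [319. 113.]
tea_light 0.65 [0.438 0.106 0.009] [330. 276.]
round_coaster 0.54 [ 0.443 -0.029  0.006] [333. 341.]
round_coaster 0.44 [0.41  0.122 0.006] [313. 267.]
square_coaster 0.9 [0.411 0.121 0.006] [313. 267.]
grey_mug 0.71 [ 0.598 -0.001  0.098] [446. 376.]
drinking_glass 0.97 [ 0.609 -0.091  0.031] [428. 379.]
```

View pics/w5.png

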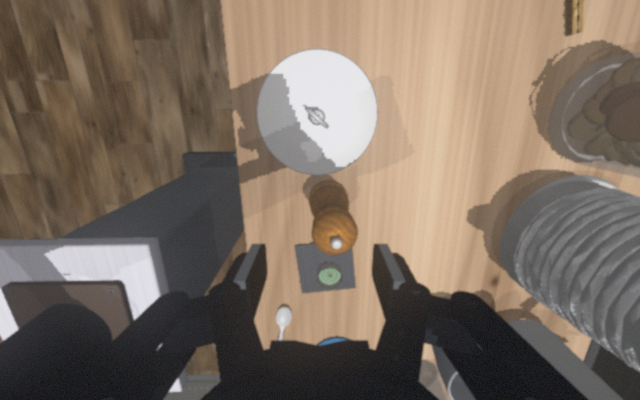

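The lid is seated at (318,112). The mill's head shows at (335,232) with the button at (337,243). I'll compute the mill axis.

Run:
```python
from h import *
p=shot('wrist')
print('lid',circ(p,[.421,.359],.154,.046,.056,400,12)[:2])
print('button',ray(p,337,243,.149))
f=circ(p,ray(p,335,232,.124)[:2],.124,.020,.030,400,12,)
print('refl', pix(p,[*f[:2],.15]))
t=shot('top');print(find(t,['pepper_mill']))
```

```text
circ [0.4197 0.3572 0.0493] 90 med res 0.00027
lid [0.4196904  0.35722036]
button [0.4356126  0.24085244 0.149     ]
circ [0.4368 0.2369 0.025 ] 78 med res 0.00051
refl [338.22150761 247.15390685]
pepper_mill 0.89 [0.428 0.227 0.126] [212. 222.]
None
```

Scaled: -43 mm is -0.0717, 16.4 mm is 0.0273.

Call:
send_rows(rows="0 0 0 -0.0717 0.0273 0 1;0 0 0 -0.0717 0.0273 0.0333 1;0 0 0 -0.0717 0.0273 0.0667 1;0 0 0 -0.0717 0.0273 0.0667 1;0 0 0 -0.0717 0.0273 0.0667 1")

```text
time: 11.7
eef_pos: [0.4353, 0.2405, 0.2311]
tcp_rot: [0.711, 0.703, 0.0, 0.0]
contact_force: [0.2, -0.1, 0.2]
opening: 1.0
finger_force: 0.0
```

Run:
```python
from h import *
s=ctrl.get_state();print(s['eef_pos'])
p=shot('wrist','w6.png')
f=circ(p,[.436,.239],.128,.020,.030,400,12)
print(pix(p,[*f[:2],.15]),pix(p,[.436,.239,.15]),p['extrinsics'][:3,:3].T@-p['extrinsics'][:3,3])
```

```text
[0.43526233 0.24048009 0.23114772]
circ [0.437  0.238  0.0245] 75 med res 0.00048
[321.03447944 220.33570721] [319.77674088 219.20974304] [0.43596307 0.32276995 0.35025426]
```

View pics/w6.png

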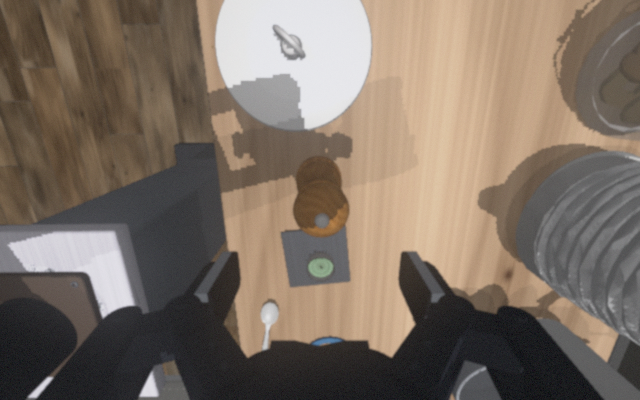

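The button at (322,220) agrees with the mill at (0.437, 0.238). I'll descend and grip the head.

Scaled: 109 mm is 0.1817, -2.5 mm is -0.0042.

Call:
send_rows(rows="0 0 0 -0.0042 0.0028 0.05 1;0 0 0 -0.0042 0.0028 0.1 1;0 0 0 -0.0042 0.0028 0.15 1;0 0 0 -0.0042 0.0028 0.1817 1;0 0 0 -0.0042 0.0028 0.1817 1;0 0 0 -0.0042 0.0028 0.1817 0.5;0 0 0 -0.0042 0.0028 0.1817 0;0 0 0 -0.0042 0.0028 0.1817 0", grip_force=35)

```text
time: 12.75
eef_pos: [0.4375, 0.2381, 0.123]
tcp_rot: [0.711, 0.703, 0.001, 0.001]
contact_force: [-1.0, -0.3, 5.8]
opening: 0.545
finger_force: 35.8
```

Call:
send_rows(rows="0 0 0 0 0 0 -1;0 0 0 0 0 0 -1;0 0 0 0 0 0 -1;0 0 0 0 0 0 -1")

```text
time: 13.25
eef_pos: [0.4375, 0.2381, 0.123]
tcp_rot: [0.711, 0.703, 0.001, 0.0]
contact_force: [-1.7, 0.1, 5.9]
opening: 0.55
finger_force: 35.9
```

Scaled: -185 mm is -0.3083, -155 mm is -0.2583.

Call:
send_rows(rows="0 0 0 0 0 -0.0333 -1;0 0 0 0 0 -0.0833 -1;0 0 0 0 0 -0.1417 -1;0 0 0 -0.025 0.0083 -0.1917 -1;0 0 0 -0.1 0.0167 -0.1917 -1;0 0 0 -0.1833 0.025 -0.1917 -1;0 0 0 -0.2583 0.0283 -0.1917 -1;0 0 0 -0.3083 0.0283 -0.1917 -1")

```text
time: 14.25
eef_pos: [0.4511, 0.0508, 0.2357]
tcp_rot: [0.711, 0.703, -0.0, -0.0]
contact_force: [-0.8, -0.1, -2.5]
opening: 0.545
finger_force: 36.8
```

Run:
```python
from h import *
s=ctrl.get_state();print(s['eef_pos'],s['opening'],s['contact_force'])
p=shot('wrist','w7.png');find(p,['square_coaster','tea_light','pepper_mill','round_coaster'])
```

```text
[0.45108543 0.05082729 0.23569861] 0.5453008054444297 [-0.82892831 -0.12963093 -2.50950126]
square_coaster 0.79 [0.424 0.128 0.004] [296. 111.]
tea_light 0.75 [0.438 0.108 0.009] [308. 128.]
pepper_mill 0.67 [0.451 0.06  0.242] [319. 271.]
round_coaster 0.21 [0.452 0.06  0.241] [321. 269.]
```

View pics/w7.png

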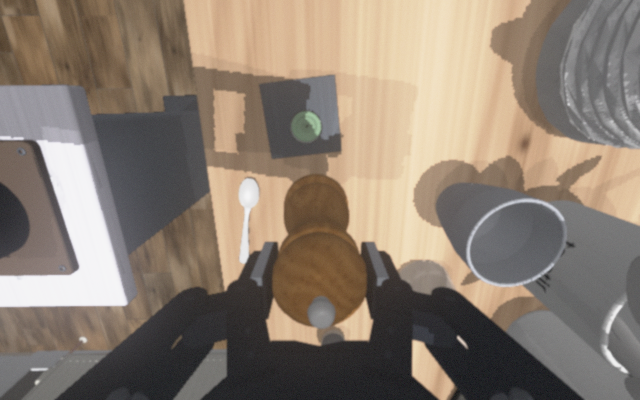

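The mill hangs upright at (320,270). The square coaster has corners near (260,84), (335,75), (341,151), (273,159), with the tea light at (306,127). I'll measure both.

```bash
cat >> h.py <<'E'
def square(p,near,z=.005):
    hsv=cv2.cvtColor(p['color'],cv2.COLOR_RGB2HSV);m=((hsv[...,1]<75)&(hsv[...,2]<125)).astype(np.uint8)
    m=cv2.morphologyEx(m,cv2.MORPH_OPEN,np.ones((5,5)))
    cs,_=cv2.findContours(m,cv2.RETR_EXTERNAL,cv2.CHAIN_APPROX_NONE)
    c=[c for c in cs if cv2.pointPolygonTest(c,near,True)>-5];c=max(c,key=cv2.contourArea)[:,0]
    w=np.array([ray(p,u,v,z)[:2]*1000 for u,v in c]).astype(np.float32);print('sq',np.round(cv2.minAreaRect(w),1) if 0 else cv2.minAreaRect(w))
E
python3 - <<'E'
from h import *
p=shot('wrist');square(p,(290,95))
circ(p,[.437,.108],.020,.014,.024,400,10)
E
```

```text
sq ((430.1561279296875, 118.65482330322266), (91.6735610961914, 91.31744384765625), 4.901157855987549)
circ [0.4358 0.1099 0.0179] 90 med res 0.00034
```

Scaled: -185 mm is -0.3083, -145 mm is -0.2417.

Call:
send_rows(rows="0 0 0 -0.075 0.0033 0 -1;0 0 0 -0.1583 0.0033 0 -1;0 0 0 -0.2417 0.0033 0 -1;0 0 0 -0.3083 0.0033 0 -1;0 0 0 -0.3083 0.0033 0 -1")

```text
time: 15.18
eef_pos: [0.4519, -0.1336, 0.2363]
tcp_rot: [0.712, 0.703, -0.0, 0.0]
contact_force: [-0.5, -0.6, -1.6]
opening: 0.546
finger_force: 36.8
```

Run:
```python
from h import *
s=ctrl.get_state();print(s['eef_pos'])
p=shot('wrist');find(p,['round_coaster','salt_shaker'],1)
f=circ(p,[.446,-.071],.005,.038,.052,400,12,'w8.png')
print(tool([*f[:2],.235]))
```

```text
[ 0.45194901 -0.13364386  0.23628739]
round_coaster 0.96 [ 0.452 -0.065  0.003] [318. 118.]
circ [ 0.4497 -0.0699  0.0446] 90 med res 6e-05
[61.3 -2.6  1. ]
```

View pics/w8.png

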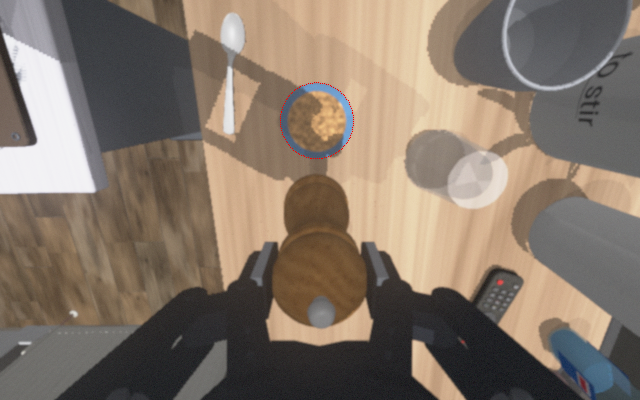

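The circle fit overlays the blue rim exactly. Round is at (0.4497, −0.0699) and square at (0.4302, 0.1187), 0.1896 m apart (0.190 expected). I'll move the mill over the round coaster.

Scaled: 95 mm is 0.1583, 80 mm is 0.1333.

Call:
send_rows(rows="0 0 0 0.05 -0.0017 0 -1;0 0 0 0.1033 -0.005 0 -1;0 0 0 0.1033 -0.005 0.0667 -1;0 0 0 0.1033 -0.005 0.1333 -1;0 0 0 0.1033 -0.005 0.1583 -1;0 0 0 0.1033 -0.005 0.1583 -1;0 0 0 0.1033 -0.005 0.1583 -1;0 0 0 0.1033 -0.005 0.1583 -1")

```text
time: 16.32
eef_pos: [0.4505, -0.0709, 0.1431]
tcp_rot: [0.711, 0.703, 0.001, 0.002]
contact_force: [-0.4, 0.2, -1.9]
opening: 0.543
finger_force: 36.9
```

Run:
```python
from h import *
for i in range(4):
    shot('scene');s=ctrl.get_state();print(s['eef_pos'],tool([.4497,-.0699,.128]))
```

```text
[ 0.45025253 -0.07082937  0.14280899] [ 0.9 -0.6 14.8]
[ 0.4500261  -0.07077203  0.14251947] [ 0.9 -0.4 14.5]
[ 0.44980696 -0.07071095  0.14222168] [ 0.8 -0.1 14.2]
[ 0.44965666 -0.07065754  0.14199118] [ 0.8  0.  14. ]
```

Scaled: 13 mm is 0.0217, 12 mm is 0.02.

Call:
send_rows(rows="0 0 0 0.0012 0 0.01 -1;0 0 0 0.0012 0 0.0167 -1;0 0 0 0.0012 0 0.02 -1;0 0 0 0.0012 0 0.0217 -1;0 0 0 0.0012 0 0.0217 -1;0 0 0 0.0012 0 0.0217 -1")

```text
time: 17.27
eef_pos: [0.4495, -0.0698, 0.1284]
tcp_rot: [0.711, 0.703, 0.0, 0.0]
contact_force: [0.4, 0.6, -0.9]
opening: 0.547
finger_force: 36.9
```

Scaled: 0.6 mm is 0.001.

Call:
send_rows(rows="0 0 0 0 0 0.001 -1;0 0 0 0 0 0.001 -1;0 0 0 0 0 0.001 -1")

```text
time: 17.65
eef_pos: [0.4495, -0.0698, 0.1281]
tcp_rot: [0.711, 0.703, 0.0, 0.0]
contact_force: [-0.9, -0.0, 1.5]
opening: 0.545
finger_force: 37.2
```

Scaled: -140 mm is -0.2333, -110 mm is -0.1833.

Call:
send_rows(rows="0 0 0 0 0 0 0.2;0 0 0 0 0 0 0.4;0 0 0 0 0 0 1;0 0 0 0 0 0 1;0 0 0 0 0 -0.0333 1;0 0 0 0 0 -0.1 1;0 0 0 0 0 -0.1833 1;0 0 0 -0.0333 0 -0.2333 1")

```text
time: 18.65
eef_pos: [0.4498, -0.0895, 0.2706]
tcp_rot: [0.71, 0.704, 0.001, 0.002]
contact_force: [0.5, -0.5, 1.1]
opening: 0.997
finger_force: 0.0
```

Call:
send_rows(rows="0 0 0 -0.0833 0.0083 0 1;0 0 0 -0.15 0.0083 0 1;0 0 0 -0.15 0.0083 0 1")

```text
time: 19.02
eef_pos: [0.453, -0.1818, 0.2677]
tcp_rot: [0.712, 0.702, -0.0, 0.0]
contact_force: [0.1, 1.4, -0.1]
opening: 0.998
finger_force: 0.0
```

Run:
```python
from h import *
s=ctrl.get_state();print(s['eef_pos'])
p=shot('wrist','w9.png');find(p,['pepper_mill','round_coaster','salt_shaker'],1)
circ(p,[.4497,-.0699],.005,.040,.050,400,12)
circ(p,[.4497,-.0699],.128,.020,.030,400,12)
circ(p,[.4497,-.0699],.005,.024,.034,400,12)
```

```text
[ 0.45301989 -0.18179524  0.26771582]
pepper_mill 0.58 [ 0.45  -0.075  0.139] [314.  74.]
round_coaster 0.85 [ 0.468 -0.088  0.002] [330.  97.]
salt_shaker 0.61 [ 0.474 -0.215  0.077] [337. 208.]
circ [ 0.4495 -0.0698  0.0448] 90 med res 0.00029
circ [ 0.4486 -0.0739  0.0256] 90 med res 0.00054
circ [ 0.4444 -0.0765  0.0283] 65 med res 0.00079
```

View pics/w9.png

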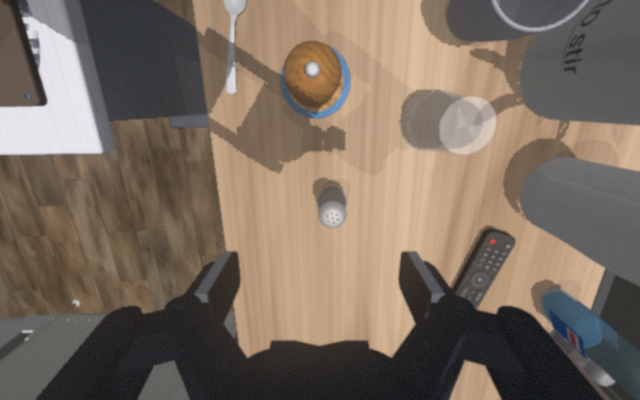

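The mill stands on the round coaster, button at (312,69). The shaker's top is at (333,213). Next is the tea light: I'll check the button ray and the spoon position, then go back over the square coaster.

Run:
```python
from h import *
p=shot('wrist');print(ray(p,312,69,.15),'shaker top',ray(p,333,213,.09),'spoon',ray(p,232,93,.003),ray(p,240,5,.01))
square
print(tool([.45,.06,.25]))
```

```text
[ 0.44870185 -0.0692661   0.15      ] shaker top [ 0.46882223 -0.21305438  0.09      ] spoon [ 0.34159837 -0.07962595  0.003     ] [0.36324357 0.01549837 0.01      ]
[238.7  -5.3  17.6]
```

Scaled: 245 mm is 0.4083, 210 mm is 0.35.

Call:
send_rows(rows="0 0 0 0.0833 0.0083 -0.0333 1;0 0 0 0.175 0.0083 -0.0333 1;0 0 0 0.2667 0 -0.0333 1;0 0 0 0.35 0 -0.0333 1;0 0 0 0.4083 0 0 1;0 0 0 0.4083 -0.0083 0.0333 0.2;0 0 0 0.4083 -0.0083 0.0333 0.2;0 0 0 0.4083 -0.0083 0.0333 0.2")

```text
time: 20.27
eef_pos: [0.4511, 0.0654, 0.2486]
tcp_rot: [0.711, 0.703, 0.0, 0.001]
contact_force: [-1.3, 0.3, -0.4]
opening: 0.598
finger_force: 0.0
```

Run:
```python
from h import *
s=ctrl.get_state();print(s['eef_pos'],s['qpos'])
p=shot('wrist','w10.png');hsv=cv2.cvtColor(p['color'],cv2.COLOR_RGB2HSV)
find(p,['tea_light','square_coaster'],1)
square(p,tuple(map(float,pix(p,[.415,.14,.005]))))
f=circ(p,[.4358,.1099],.020,.014,.024,400,10)
print('spoon',[pix(p,[.375,y,.0]).round() for y in (0,.06)])
```

```text
[0.45107529 0.0654407  0.2486036 ] [-7.91572150e-02 -2.12920200e-01  2.09952798e+00  2.02531389e-05
  1.25361225e+00 -6.89872954e-02]
tea_light 0.68 [0.437 0.105 0.01 ] [307. 142.]
square_coaster 0.55 [0.423 0.128 0.005] [296. 123.]
sq ((430.0636291503906, 119.06678771972656), (91.59032440185547, 91.59500885009766), 5.221094131469727)
circ [0.4359 0.1099 0.018 ] 90 med res 0.00045
spoon [array([266., 216.]), array([263., 175.])]
```

View pics/w10.png

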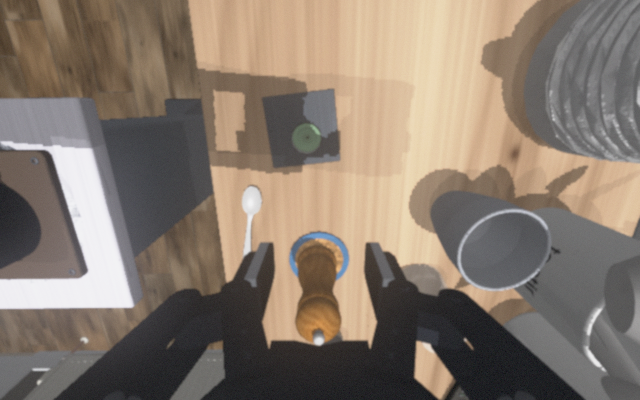

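Scaled: 217 mm is 0.3617, -15.8 mm is -0.0263.

Call:
send_rows(rows="0 0 0 0.0733 -0.0263 0.0333 0.2;0 0 0 0.0733 -0.0263 0.1167 0.2;0 0 0 0.0733 -0.0263 0.2 0.2;0 0 0 0.0733 -0.0263 0.2833 0.2;0 0 0 0.0733 -0.0263 0.3333 0.2;0 0 0 0.0733 -0.0263 0.3583 0.2;0 0 0 0.0733 -0.0263 0.3617 0.2;0 0 0 0.0733 -0.0263 0.3617 0.2")

```text
time: 21.42
eef_pos: [0.4367, 0.1094, 0.032]
tcp_rot: [0.711, 0.703, 0.001, 0.001]
contact_force: [-0.2, -0.9, 0.3]
opening: 0.603
finger_force: 0.0
```

Call:
send_rows(rows="0 0 0 0 0 0 0.2;0 0 0 0 0 0 0.2;0 0 0 0 0 0 0.2")

```text
time: 21.8
eef_pos: [0.4357, 0.1095, 0.0312]
tcp_rot: [0.711, 0.703, 0.0, 0.0]
contact_force: [-0.0, 0.3, 0.2]
opening: 0.599
finger_force: 0.0
```

Scaled: 3 mm is 0.005.

Call:
send_rows(rows="0 0 0 0 0 0.005 0.2;0 0 0 0 0 0.005 0.2;0 0 0 0 0 0.005 -0.4;0 0 0 0 0 0.005 -0.8;0 0 0 0 0 0.005 -1;0 0 0 0 0 0.005 -1;0 0 0 0 0 0.005 -1;0 0 0 0 0 0.005 -1", grip_force=25)

```text
time: 22.8
eef_pos: [0.4355, 0.1094, 0.0278]
tcp_rot: [0.711, 0.703, 0.0, 0.0]
contact_force: [0.0, 0.5, 0.5]
opening: 0.421
finger_force: 25.6
```

Scaled: -85.3 mm is -0.1422, 5.5 mm is 0.0092.

Call:
send_rows(rows="0 0 0 0 0 -0.025 -1;0 0 0 0 0 -0.0583 -1;0 0 0 -0.0667 0.0042 -0.0583 -1;0 0 0 -0.125 0.0083 -0.0583 -1;0 0 0 -0.1422 0.0092 -0.0583 -1;0 0 0 -0.1422 0.0092 -0.0333 -1;0 0 0 -0.1422 0.0092 -0.0083 -1;0 0 0 -0.1422 0.0092 -0.0083 -1")

```text
time: 23.8
eef_pos: [0.438, 0.0252, 0.0305]
tcp_rot: [0.71, 0.704, -0.001, -0.002]
contact_force: [-0.3, 0.0, 0.4]
opening: 0.425
finger_force: 25.7
```

Call:
send_rows(rows="0 0 0 0 0 0 -1;0 0 0 0 0 0 -1;0 0 0 0 0 0 -1;0 0 0 0 0 0 -1")

```text
time: 24.3
eef_pos: [0.4402, 0.0241, 0.033]
tcp_rot: [0.711, 0.703, 0.0, 0.0]
contact_force: [-0.5, 0.1, -0.2]
opening: 0.428
finger_force: 25.7
```

Now (0.4402, 0.0241). I'll lower 10 mm and release.

Scaled: 10 mm is 0.0167, 9 mm is 0.015.

Call:
send_rows(rows="0 0 0 0 0 0.0083 -1;0 0 0 0 0 0.015 -1;0 0 0 0 0 0.0167 -1;0 0 0 0 0 0.0167 -1;0 0 0 0 0 0.0167 -1;0 0 0 0 0 0.0167 -1")

```text
time: 25.05
eef_pos: [0.4397, 0.0241, 0.0228]
tcp_rot: [0.711, 0.703, -0.0, -0.0]
contact_force: [-2.3, 0.5, 3.8]
opening: 0.425
finger_force: 26.1
```

Scaled: -220 mm is -0.3667, -160 mm is -0.2667.

Call:
send_rows(rows="0 0 0 0 0 0 0;0 0 0 0 0 0 0.1;0 0 0 0 0 0 0.2;0 0 0 0 0 -0.0333 0.2;0 0 0 0 0 -0.1 0.2;0 0 0 0 0 -0.1833 0.2;0 0 0 0 0 -0.2667 0.2;0 0 0 0 0 -0.3667 0.2")

```text
time: 26.05
eef_pos: [0.4392, 0.0242, 0.2436]
tcp_rot: [0.711, 0.703, -0.0, -0.001]
contact_force: [1.9, 0.3, -0.2]
opening: 0.602
finger_force: 0.0
```

Scaled: -90 mm is -0.15, -50 mm is -0.0833.

Call:
send_rows(rows="0 0 0 -0.0833 0.0083 -0.0333 1;0 0 0 -0.15 0.0083 -0.0333 1;0 0 0 -0.15 0.0083 -0.0333 1;0 0 0 -0.15 0.0083 -0.0333 1")

```text
time: 26.55
eef_pos: [0.4438, -0.0656, 0.2622]
tcp_rot: [0.711, 0.703, 0.0, -0.001]
contact_force: [-0.4, 0.1, 0.1]
opening: 1.003
finger_force: 0.0
```

Run:
```python
from h import *
s=ctrl.get_state();print(s['eef_pos'])
p=shot('wrist','w11.png');find(p,['tea_light'],1)
print(pix(p,[.4399,.0245,.015]))
f=circ(p,[.4399,.0245],.015,.014,.024,400,10)
print(tool([.468,-.213,.25]))
```

```text
[ 0.44378143 -0.06562147  0.26217746]
tea_light 0.9 [0.439 0.021 0.005] [315. 102.]
[315.15513063  99.43161256]
circ [0.44   0.0249 0.0169] 90 med res 0.00037
[-147.7   25.6   12. ]
```

The tea light is at (0.4400, 0.0249) against a target of (0.4399, 0.0245). Now the shaker.

Scaled: -190 mm is -0.3167, -160 mm is -0.2667.

Call:
send_rows(rows="0 0 0 -0.0833 0.0167 0 1;0 0 0 -0.175 0.0333 0 1;0 0 0 -0.2667 0.0417 0 1;0 0 0 -0.3167 0.0417 0 1;0 0 0 -0.3167 0.0417 0 1;0 0 0 -0.3167 0.0417 0 1")

```text
time: 27.4
eef_pos: [0.4672, -0.2549, 0.2623]
tcp_rot: [0.71, 0.704, 0.0, -0.001]
contact_force: [0.8, -0.4, -0.1]
opening: 1.001
finger_force: 0.0
```

Run:
```python
from h import *
s=ctrl.get_state();print(s['eef_pos'])
p=shot('wrist','w12.png');find(p,['salt_shaker'],1)
print(pix(p,[.468,-.213,.09]),pix(p,[.468,-.213,0]))
f=circ(p,[.468,-.213],.066,.016,.027,400,10)
cv2.imwrite('pics/w12.png',cv2.resize(p['color'][60:260,230:430,::-1],None,fx=3,fy=3,interpolation=cv2.INTER_CUBIC))
```

```text
[ 0.46720602 -0.25487239  0.26227119]
salt_shaker 0.96 [ 0.475 -0.22   0.085] [326. 153.]
[319.42046152 146.94990943] [319.34495199 137.65195692]
circ [ 0.4683 -0.2222  0.0196] 82 med res 0.00081
```

View pics/w12.png

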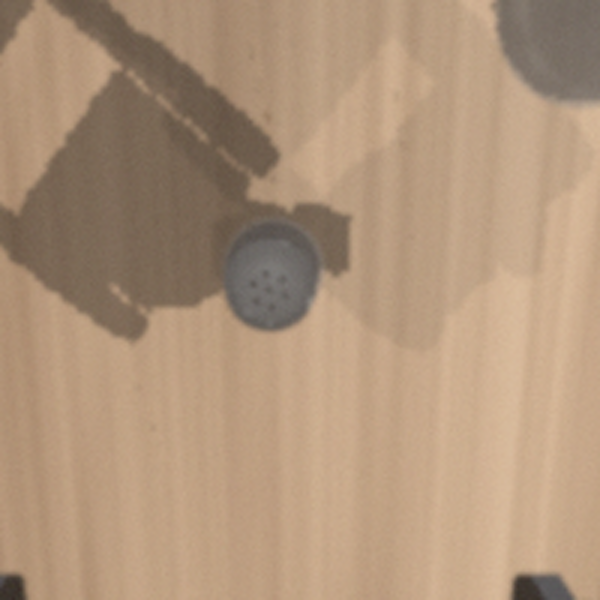

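The shaker's top shows as a circle in the crop: x 225–321, bottom edge at y 330, holes around (268,290).

Run:
```python
from h import *
p=shot('wrist')
print('holes',ray(p,319.3,156.7,.09),'bottom edge',ray(p,320.5,170,.066),'L',ray(p,305,150,.066),'R',ray(p,337,150,.066),'top foot',ray(p,320,132,0.0))
s=ctrl.get_state();print(s['eef_pos'])
```

```text
holes [ 0.46789756 -0.22314816  0.09      ] bottom edge [ 0.46915976 -0.2428009   0.066     ] L [ 0.45176495 -0.21957573  0.066     ] R [ 0.48799109 -0.21987491  0.066     ] top foot [ 0.46908232 -0.20555038  0.        ]
[ 0.46725682 -0.25478389  0.26268968]
```

Scaled: 100 mm is 0.1667, 31.3 mm is 0.0522.

Call:
send_rows(rows="0 0 0 0.0522 0.0025 0.0167 1;0 0 0 0.0522 0.0025 0.0833 1;0 0 0 0.0522 0.0025 0.15 1;0 0 0 0.0522 0.0025 0.1667 1;0 0 0 0.0522 0.0025 0.1667 1;0 0 0 0.0522 0.0025 0.1667 1")

```text
time: 28.3
eef_pos: [0.47, -0.2256, 0.1648]
tcp_rot: [0.711, 0.703, 0.0, 0.002]
contact_force: [-0.5, -0.9, 0.9]
opening: 1.004
finger_force: 0.0
```

Run:
```python
from h import *
s=ctrl.get_state();print(s['eef_pos'])
p=shot('wrist');find(p,['salt_shaker'],1);g=circ(p,[.468,-.2235],.068,.016,.026,400,10)
print(pix(p,[.468,-.2235,.09]))
cv2.imwrite('pics/w13.png',cv2.resize(p['color'][100:300,220:420,::-1],None,fx=3,fy=3,interpolation=cv2.INTER_CUBIC))
```

```text
[ 0.46999133 -0.22556993  0.16482005]
salt_shaker 0.57 [ 0.472 -0.216  0.08 ] [322. 205.]
circ [ 0.4685 -0.2233  0.0194] 76 med res 0.00155
[315.92837157 217.88884812]
```

View pics/w13.png

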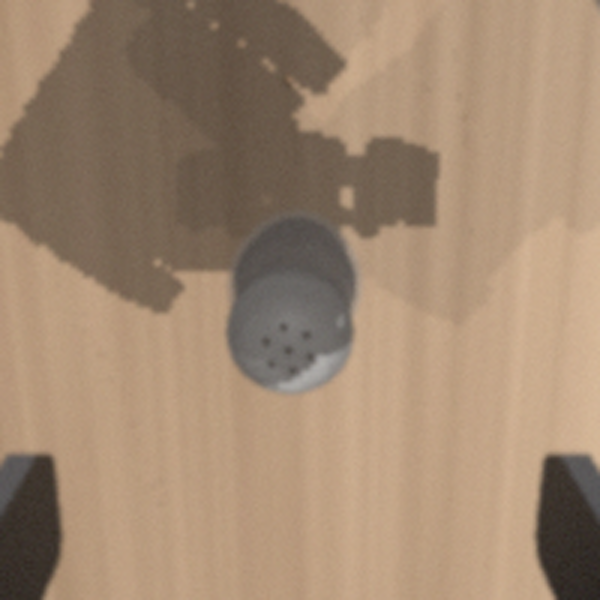

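The dome holes at (316,217) put the shaker at (0.4683, −0.2225). I'll descend and grip.

Scaled: 112 mm is 0.1867, 1.5 mm is 0.0025.

Call:
send_rows(rows="0 0 0 0.0025 -0.0017 0.05 1;0 0 0 0.0025 -0.0017 0.1167 1;0 0 0 0.0025 -0.0017 0.1667 1;0 0 0 0.0025 -0.0017 0.1867 1;0 0 0 0.0025 -0.0017 0.1867 1;0 0 0 0.0025 -0.0017 0.1867 0.6;0 0 0 0.0025 -0.0017 0.1867 0.3;0 0 0 0.0025 -0.0017 0.1867 0.1", grip_force=30)

```text
time: 29.4
eef_pos: [0.4684, -0.2238, 0.0516]
tcp_rot: [0.711, 0.703, 0.0, 0.001]
contact_force: [0.6, 0.3, -0.1]
opening: 0.548
finger_force: 0.0
```

Call:
send_rows(rows="0 0 0 0 0 0 -0.5;0 0 0 0 0 0 -1;0 0 0 0 0 0 -1;0 0 0 0 0 0 -1;0 0 0 0 0 0 -1;0 0 0 0 0 0 -1")

```text
time: 30.15
eef_pos: [0.4685, -0.2238, 0.0517]
tcp_rot: [0.711, 0.703, 0.0, 0.001]
contact_force: [-0.9, 0.3, 5.4]
opening: 0.456
finger_force: 30.2
```

Scaled: -190 mm is -0.3167, -185 mm is -0.3083.

Call:
send_rows(rows="0 0 0 0 0 -0.0333 -1;0 0 0 0 0 -0.1167 -1;0 0 0 0 0 -0.2167 -1;0 0 0 0 0 -0.3083 -1;0 0 0 0.05 0 -0.3167 -1;0 0 0 0.1333 0 -0.3167 -1;0 0 0 0.2167 0 -0.3167 -1;0 0 0 0.3 -0.0083 -0.3167 -1")

```text
time: 31.15
eef_pos: [0.4641, -0.0418, 0.2398]
tcp_rot: [0.711, 0.703, -0.0, -0.001]
contact_force: [1.0, 0.5, -0.9]
opening: 0.455
finger_force: 30.4
```

Scaled: 161 mm is 0.2683, 140 mm is 0.2333.

Call:
send_rows(rows="0 0 0 0.0833 -0.0133 0 -1;0 0 0 0.1667 -0.03 0 -1;0 0 0 0.2333 -0.05 0 -1;0 0 0 0.2683 -0.0617 0 -1;0 0 0 0.2683 -0.0617 0 -1;0 0 0 0.2683 -0.0617 0 -1;0 0 0 0.2683 -0.0617 0 -1")

```text
time: 32.02
eef_pos: [0.4297, 0.1172, 0.2405]
tcp_rot: [0.711, 0.703, -0.0, -0.0]
contact_force: [-0.5, -0.4, -1.2]
opening: 0.461
finger_force: 30.4
```

Run:
```python
from h import *
s=ctrl.get_state();print(s['eef_pos'],s['opening'],tool([.4301,.1182,.0567]))
p=shot('wrist');find(p,['salt_shaker','tea_light','square_coaster','pepper_mill'],1)
x,y,z=s['eef_pos'];print([pix(p,[x,y+d,z-.0517+.09]) for d in (0,.001,.002)])
cv2.imwrite('pics/w14.png',cv2.resize(p['color'][100:300,220:420,::-1],None,fx=3,fy=3,interpolation=cv2.INTER_CUBIC))
```

```text
[0.42970702 0.11719619 0.2404923 ] 0.46062353949475215 [  1.1   0.4 183.8]
salt_shaker 0.83 [0.431 0.126 0.263] [321. 292.]
square_coaster 0.6 [0.428 0.119 0.004] [318. 171.]
[array([318.86787051, 340.7267521 ]), array([318.83597486, 338.58943135]), array([318.80388201, 336.43889636])]
```

View pics/w14.png

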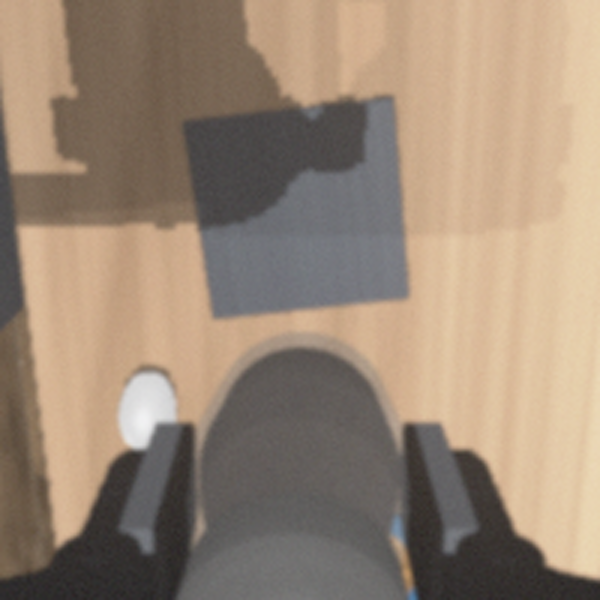

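The shaker is upright in the grip. The coaster corners in the crop are (185,122), (392,97), (410,298), (213,318), and the shaker's foot has its far edge at (300,335). I'll lower it to just above the coaster.

Scaled: 172 mm is 0.2867, 165 mm is 0.275.

Call:
send_rows(rows="0 0 0 0.0017 0.0007 0.0833 -1;0 0 0 0.0017 0.0007 0.1667 -1;0 0 0 0.0017 0.0007 0.2333 -1;0 0 0 0.0017 0.0007 0.275 -1;0 0 0 0.0017 0.0007 0.2867 -1;0 0 0 0.0017 0.0007 0.2867 -1;0 0 0 0.0017 0.0007 0.2867 -1;0 0 0 0.0017 0.0007 0.2867 -1")

```text
time: 33.28
eef_pos: [0.4309, 0.119, 0.07]
tcp_rot: [0.711, 0.703, 0.001, 0.001]
contact_force: [0.4, -0.5, -0.9]
opening: 0.455
finger_force: 30.4
```

Run:
```python
from h import *
for i in range(3): p=shot('wrist')
s=ctrl.get_state();print(s['eef_pos'],tool([.4301,.1182,.0567]))
x,y,z=s['eef_pos'];o=[0,0,0.2405-z] # same camera-relative geometry as the last picture
print('foot far edge dy', ray(p,320,211.7,.1888-o[2])[1]-y-.022)
```

```text
[0.43030349 0.11905397 0.0693644 ] [-0.9 -0.2 12.7]
foot far edge dy -0.005907978472967264
```

Scaled: 12.5 mm is 0.0208, 12 mm is 0.02.

Call:
send_rows(rows="0 0 0 0 0 0.01 -1;0 0 0 0 0 0.0167 -1;0 0 0 0 0 0.02 -1;0 0 0 0 0 0.0208 -1;0 0 0 0 0 0.0208 -1;0 0 0 0 0 0.0208 -1;0 0 0 0 0 0.0208 -1;0 0 0 0 0 0.0208 -1")

```text
time: 34.42
eef_pos: [0.4295, 0.1191, 0.0568]
tcp_rot: [0.711, 0.703, -0.001, -0.001]
contact_force: [-3.0, 1.0, 6.5]
opening: 0.455
finger_force: 31.4
```

Contact at the expected height. I'll release, go straight up past the shaker and step back to view it from above.

Scaled: -190 mm is -0.3167, -140 mm is -0.2333.

Call:
send_rows(rows="0 0 0 0 0 0 0.1;0 0 0 0 0 0 0.4;0 0 0 0 0 0 1;0 0 0 0 0 0 1;0 0 0 0 0 -0.05 1;0 0 0 0 0 -0.1333 1;0 0 0 0 0 -0.2333 1;0 0 0 0 0 -0.3167 1")

```text
time: 35.42
eef_pos: [0.43, 0.119, 0.2487]
tcp_rot: [0.711, 0.703, 0.001, 0.001]
contact_force: [0.6, -0.1, -0.0]
opening: 1.003
finger_force: 0.0
```

Scaled: -80 mm is -0.1333, -40 mm is -0.0667.

Call:
send_rows(rows="0 0 0 -0.0667 0.0333 0 1;0 0 0 -0.1333 0.0417 0 1;0 0 0 -0.1333 0.0417 0 1;0 0 0 -0.1333 0.0417 0 1;0 0 0 -0.1333 0.0417 0 1")

```text
time: 36.05
eef_pos: [0.4538, 0.0395, 0.246]
tcp_rot: [0.71, 0.704, -0.0, -0.0]
contact_force: [-0.6, 0.2, 0.7]
opening: 1.0
finger_force: 0.0
```

Run:
```python
from h import *
s=ctrl.get_state();print(s['eef_pos'])
p=shot('wrist');find(p,N,1)
c=(.4301,.119);print([((pix(p,[*c,z])-[220,0])*3).round() for z in (.005,.071,.095)],((pix(p,[.4399,.0245,.015])-[220,0])*3).round())
circ(p,c,.071,.017,.026,400,10);circ(p,[.44,.0245],.015,.014,.024,400,10)
cv2.imwrite('pics/w15.png',cv2.resize(p['color'][0:200,220:420,::-1],None,fx=3,fy=3,interpolation=cv2.INTER_CUBIC))
```

```text
[0.453787   0.03952215 0.24596755]
pepper_mill 0.95 [ 0.45  -0.058  0.113] [316. 284.]
salt_shaker 0.72 [0.436 0.114 0.086] [300. 114.]
tea_light 0.68 [0.442 0.023 0.006] [310. 184.]
round_coaster 0.96 [ 0.459 -0.05   0.005] [323. 233.]
square_coaster 0.72 [0.433 0.126 0.003] [301. 102.]
grey_mug 0.96 [0.659 0.002 0.091] [511. 222.]
drinking_glass 0.76 [ 0.609 -0.093  0.02 ] [429. 264.]
[array([238., 326.]), array([224., 327.]), array([218., 328.])] [265. 554.]
circ [0.4304 0.1187 0.0196] 90 med res 0.00054
circ [0.4404 0.0265 0.0166] 90 med res 9e-05
```

View pics/w15.png

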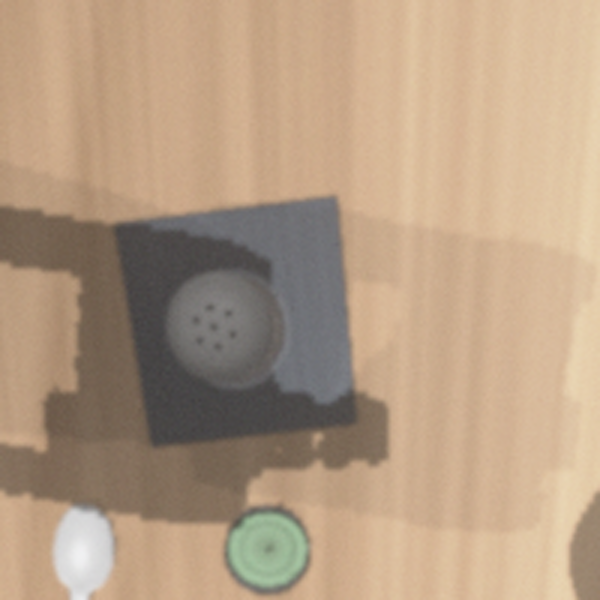

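The shaker stands centred: holes at (213,326), predicted (218,328). The tea light at (267,549) is within 2 mm of the midpoint, and the mill and lid were confirmed earlier. Everything is released and the gripper is clear, so I'll hand the job in.

```bash
python3 -c "
from plant import ctrl
print(ctrl.get_state()['time'],ctrl.sign_off())"
```

```text
the job is handed in; nothing more can be done
36.6 None
```

The job was handed in at 36.6 s: the lid is on the canister, the mill is on the round coaster, the shaker is on the square coaster and the tea light is midway between them; each was about 2 mm or less off target in the camera checks after release.

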